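# Shut the keeper, then push the tensioner back past its click and hold it

## Task

On the chain-tensioner unit, swing the red keeper strap down over the loaded idler block until it is fully shut. Then push the sprung yellow tensioner arm back, away from the robot, until its ratchet pawl has clicked in behind the tooth, and finish while still holding the arm pressed back beyond the click, so that the pawl carries no load, but never driven onto its black rubber back stop. Do not let go at the end; leave the idler block in its pocket and the loose bolt, nut, spanner and pen where they lie.

Things in the scene. Friction and masses are not known exactly. Their poses are not given: they have to be found in the camera images.
- unit: The tensioner unit, fixed to the bench: grey base plate 145 (x, -45 to +100) x 270 (y, -130 to +140) x 10 mm with a lobe at the near left to x -103. Origin on its underside. x points away from the robot (give or take its yaw), y left, z up; 'unit x, y' below is in this frame. On its right half the yellow arm with its pawl, at its left (+y) the idler block and the red keeper strap.
- keeper (a joint): Angle of the red keeper strap, rad: 0 = shut (level, 45 mm up), starts standing at 0.9 to 1.35. 30 mm wide, 6 thick, 120 long from its hinge at the near end, with a lip 8 mm high across the free end's upper side. Shut, it runs from the hinge towards unit +x. To shut it, push from its near (unit -x) side towards unit +x and down (1 N at its end); it stays at any angle.
- keeper_hinge (a point): Point on the keeper strap's hinge axis, in the middle of the strap's width, 45.5 mm above the bench (unit x -88, y 100 mm).
- keeper_end (a point): Point on the strap's upper (when open: near) face, 105 mm from the hinge axis along the strap, in the middle of its width, just inside the lip.
- tensioner (a joint): Angle of the yellow arm, rad: 0 = at rest, grows as it is pushed back (clockwise from above), on its rubber back stop at 0.585. The pawl drops behind the tooth at about 0.44; if let go beyond that, the arm springs back to 0.427, where the tooth rests on the pawl. The spring gives about 3 N at the roller at rest, 7 N at 0.43, 8 N at 0.57; the pawl riding up the tooth (0.2 to 0.34) adds 5 to 10 N.
- roller (a point): Centre of the upright black roller at the arm's free end: 30 mm in diameter, from 30 to 82 mm above the bench (this point: 56 mm); a small pin stands 4 mm out of its top. It can be pushed or gripped; it is fixed to the arm. 120 mm from the arm's pivot; at rest at about unit x -32, y 28 mm, at 0.5 rad about unit x 27, y 29 mm.
- pivot_axis (a point): Point on the upright pivot axis of the tensioner arm, 56 mm above the bench (unit x 0, y -88 mm).
- pawl (a joint): Slide of the sprung ratchet pawl, m: 0 = fully in, grows (to about 0.009) as the tooth of the arm pushes it out, and springs back to 0 at the click. The pawl is a steel slider with a red knob, in a guide at the far right of the plate; it works by itself and need not be touched.
- pawl_nose_site (a point): Nose of the pawl.
- idler_centre (a point): Centre of the idler block: aluminium, 44 x 44 x 30 mm with a small black roller in its top, loose in its shallow pocket (inside 48 x 48 mm, walls 18 mm high) at unit x -30, y 100 mm. This point is 15 mm above its underside, 25 mm above the bench when seated.
- bolt_site (a point): Big hexagon bolt, 98 mm long, lying loose on the bench left of the unit; leave alone.
- spanner_site (a point): Open/ring spanner, 170 mm long, lying loose on the bench; leave alone.
- pen_site (a point): Black and white marker pen, 135 mm long, lying loose on the bench; leave alone.
- nut_site (a point): Big hexagon nut, 33 x 29 x 16 mm, lying loose on the bench beside the vice; leave alone.
Mind the look-alikes: they are no part of the job. There is more than one size of the part that bears idler_centre; the job needs the largest.

How it is judged:
On the way, in this order (a step that is already met when the one before it is completed fails the run):
1. the keeper strap is shut over the idler block (value of joint keeper below 0.06 rad and value of joint tensioner below 0.2 rad), for 0.2 s.
2. the tensioner arm is pushed back past the click and the pawl has dropped in (value of joint tensioner above 0.43 rad and value of joint pawl below 0.002 m), for 0.2 s.
At the end, for the whole second after the job is handed in: Keeper shut (below 0.06 rad); arm held beyond the click (above 0.43 rad, off its back stop, pawl back in within 2 mm) by the robot with over 2 N while the pawl carries under 0.5 N; idler block at rest in its pocket (6 mm sideways, 4 mm in height) (all of step 2 and value of joint keeper below 0.06 rad and contact force between any of the fingers, the arm and tensioner above 2 N and contact force between pawl and tensioner below 0.5 N and z of idler_centre in the frame of unit between 0.021 and 0.029 m and x of idler_centre in the frame of unit between -0.036 and -0.024 m and y of idler_centre in the frame of unit between 0.094 and 0.106 m and linear speed of idler_block below 0.02 m/s); the arm keeps its last pose, push and grip.
It fails at once if a loose bystander (bolt, nut, spanner or pen) is moved by more than 30 mm (distance of any of bolt_site, spanner_site, pen_site, nut_site from where it was at the start of the episode above 0.03 m).
It fails at once if the tensioner arm is driven onto its rubber back stop (value of joint tensioner above 0.57 rad).
It also fails if it takes over 45 s, if anything falls off the work surface, if the arm or the gripper's body presses on something with over 40 N, if the wrist force passes 120 N, or if a joint passes its speed limit or range.

## Robot

A 7-joint arm with a two-finger parallel gripper is mounted at the origin on a cart in front of the work surface, level with it; the furniture and walls round the work are solid. World frame = base frame: x ahead of the robot, y to its left, z up, the work surface at z = 0. Lengths are in m, angles in rad, forces in N, time in s.
With the tool pointing down it reaches from about 0.4 to 0.875 m from the base axis. Payload 4.4 kg.
Tool frame: the origin (TCP) lies midway between the tips of the shut fingers; the grasp point (between the pads) lies 19 mm behind it; z points along the fingers, y is the line along which they close (so a half turn about z gives the same grasp; the last joint's range is limited). The gripper opens to 85 mm and grips with 20 to 120 N. Pads are 22 mm wide; open, the fingers measure 114 mm over their backs; the gripper's body (76 mm by 85 mm) begins 54 mm behind the grasp point. The pads swing forward as they close: fully open they stand 13 mm farther back than shut.
Start: joints at [-1.339, 0.628, 0.038, 1.517, -0.027, 0.996, -0.02], TCP at [0.191, 0.621, 0.231] pointing down, gripper open.
Joint ranges: [-3.06, 3.06], [-0.37, 2.12], [-1.25, 1.32], [0.18, 2.47], [-1.1, 4.24], [0.23, 1.98], [-2.94, 2.94]. Speed limits (rad/s): [2.57, 2.57, 3.14, 3.14, 3.14, 3.14, 3.14].

## Interface

Orientations are given as a unit quaternion [w, x, y, z].
In Python, from plant import r gives the robot as it stands.
- The arm moves only by the tool send_rows, never from a script. Its argument "moves" is a list of rows, each a list of 7 numbers: the turn, a rotation vector about the tool's x, y, z in degrees, then the shift along the tool's x, y, z in m, then the gripper's target within -1 to 1 (fully open at 1, half-way at 0, shut at -1). In form: [[ax, ay, az, tx, ty, tz, hand], ...]. A call has exactly 8 rows; each row shifts and turns the commanded pose from where the row before left it, along the tool's axes as they then stand; what a row does not reach is not made up. A row lasts 1/8 s, in which the tool goes at most 62.5 mm and 10.7 degrees, less where a joint would pass 70% of its speed; a pose out of reach is approached as far as the arm can. A call with a gripper value outside its range is refused whole. The fingers move at their own pace and stop on an object; "grip_force" is the grip in N (left out, the last holds). Time passes only in rows, so rows that do not move let the fingers close, or fill a call up. It gives the time, the measured TCP pose, the force, the opening and the grip force at its end, in the units of the state.
- r.state(): the state, without advancing time (a new reading comes with each control period).
- r.camera(name): name is "scene" or "side" or "wrist"; returns (picture, depth): 384x512x3 uint8, red, green, blue; 384x512 float32, m along the optical axis (not along the pixel's ray), 0 where there is no reading.
- r.calibration(name): a dict with "fx", "fy", "cx", "cy" (pixels), "eye" and "rotation" of the camera in the world. Camera axes: x right, y up, looking along -z (the intrinsics and any distortion apply to the point x, -y, -z); pixel columns grow to the right and rows downward; lengths in m; the calibration is good to about 2 mm. A picture is of the moment at which its call begins: read the wrist's pose just before it. calibration takes no time and is no camera call; for the wrist camera it gives the pose at the moment of the call.
- r.hand_in(): hands the job in; it is judged then, once.
The state is a dict: "t": time; "joints": joint angles; "dq": joint speeds; "joint_torque": joint torques, N m; "position": TCP position; "tool_rot": TCP orientation; "ft_force": force on the tool from outside, world axes, zero at the start; "torque": the same for the moment, N m; "opening": finger opening in m; "finger_force": force on a finger pad.
Only numpy, scipy, OpenCV 4.12 (cv2) and the standard library are available. Lean on these libraries where they do the work, as an engineer would, in place of code of your own. Each camera call takes 0.05 s, during which the arm holds its last target. There are 200 camera calls.

## Working session

There is one attempt and no reset: what is moved stays moved. The work goes in short steps, Python scripts to look and compute and a tool call to move; the robot and the scene stay as the last step left them, time stands still between calls to the robot, and variables do not carry over. Pictures are saved under pics/ and viewed, at most 10 in all, crops included, and the job is handed in when it is done.

Besides the shell and the picture viewer there is one more tool, called after "Request:" by a JSON object that holds its "api" and its "payload". send_rows: Moves the arm, as the interface text tells. Its arguments: {"type":"object","properties":{"moves":{"type":"array"},"grip_force":{"type":"number"}},"required":["moves"]}

```bash
mkdir -p pics; cat > h.py <<'E'
from plant import r
import numpy as np, cv2
def snap(n):
    im,d=r.camera(n); c=r.calibration(n); return im,d,c
def pts(d,c):
    v,u=np.mgrid[0:d.shape[0],0:d.shape[1]]
    p=np.stack([(u-c['cx'])/c['fx']*d,-(v-c['cy'])/c['fy']*d,-d],-1)
    return p@np.array(c['rotation']).T+np.array(c['eye'])
E
python3 - <<'E'
from h import *
for n in('scene','side'):
    im,d,c=snap(n); np.savez(n+'.npz',im=im,d=d,p=pts(d,c)); print(n,c)
    cv2.imwrite(f'pics/{n}0.png',im[...,::-1])
s=r.state();print(s)
E
```

```text
Traceback (most recent call last):
  File "h.py", line 8, in pts
    return p@np.array(c['rotation']).T+np.array(c['eye'])
           ~^~~~~~~~~~~~~~~~~~~~~~~~~~
ValueError: matmul: Input operand 1 has a mismatch in its core dimension 0, with gufunc signature (n?,k),(k,m?)->(n?,m?) (size 4 is different from 3)
```

Rotation is a quaternion.

```bash
sed -i "s/np.array(c\['rotation'\]).T/R(c['rotation']).T/" h.py; cat >> h.py <<'E'
from scipy.spatial.transform import Rotation
def R(q): return Rotation.from_quat(q,scalar_first=True).as_matrix()
E
python3 - <<'E'
from h import *
for n in('scene','side'):
    im,d,c=snap(n); np.savez(n+'.npz',im=im,d=d,p=pts(d,c)); print(n,c)
    cv2.imwrite(f'pics/{n}0.png',im[...,::-1])
s=r.state();print(s)
E
```

```text
scene {'fx': 466.8652643882056, 'fy': 466.8652643882056, 'cx': 251.02828200412134, 'cy': 198.01831188796896, 'eye': array([-0.38764739,  0.53675138,  0.57818803]), 'rotation': array([-0.43299903, -0.26512954,  0.45676296,  0.73046955])}
side {'fx': 406.1799448895221, 'fy': 406.1799448895221, 'cx': 262.0236448738267, 'cy': 187.83043825829952, 'eye': array([ 1.04691796, -0.22589668,  0.66389326]), 'rotation': array([0.78172757, 0.33120105, 0.20825471, 0.4856314 ])}
{'t': 0.15, 'joints': array([-1.33876639,  0.62910928,  0.03848052,  1.51812967, -0.02697323,
        0.99629179, -0.02000058]), 'dq': array([-6.38362767e-04, -1.43169436e-03, -2.42542512e-05, -5.15029616e-03,
        9.08097414e-04, -6.08891847e-04,  5.14103672e-05]), 'joint_torque': array([ 1.71671494e-03, -5.63793969e+01,  1.22780420e+00, -1.93649966e+01,
        1.11653822e-02,  7.35825626e-03, -8.06461372e-06]), 'position': array([0.19059763, 0.62094188, 0.23061949]), 'tool_rot': array([-8.23688151e-05,  1.48370998e-01,  9.88931516e-01, -7.04931358e-04]), 'ft_force': array([ 0.3523803 , -0.81789291,  1.17309333]), 'torque': array([0.01220022, 0.01054188, 0.01918925]), 'finger_force': 0.0, 'opening': 0.08556384962641275}
```

View pics/scene0.png

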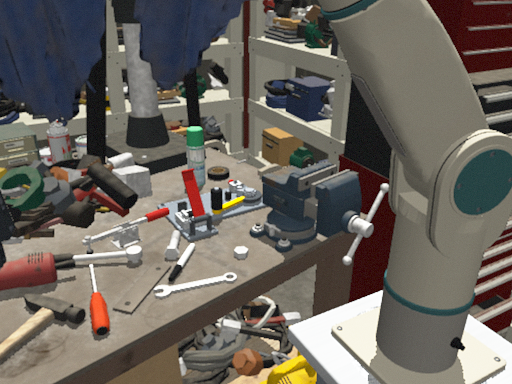

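View pics/side0.png

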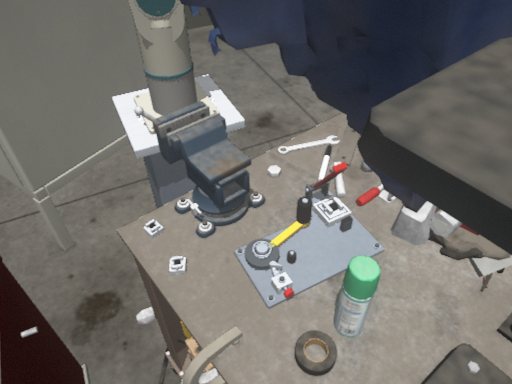

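Scene view: unit at about (215,205), red strap standing at (193,190), roller (217,200). Side view: plate around (310,250), pivot (263,250), roller (305,208), strap (330,177), seated idler block (331,209). The small blocks at (153,227) and (177,264) are look-alikes lying on the bench. Next I measure.

```bash
python3 - <<'E'
from h import *
for n in('scene','side'):
    z=np.load(n+'.npz'); im,p=z['im'],z['p']; hsv=cv2.cvtColor(im,cv2.COLOR_RGB2HSV); h,s,v=hsv[...,0].astype(int),hsv[...,1],hsv[...,2]
    for nm,m in(('yellow',(h>22)&(h<33)&(s>150)&(v>100)),('red',((h<6)|(h>174))&(s>170)&(v>70))):
        k,l,st,ce=cv2.connectedComponentsWithStats(m.astype(np.uint8))
        for i in range(1,k):
            q=p[l==i]
            if st[i,4]>25 and q[:,2].min()>-.05: print(n,nm,ce[i].round(),st[i,4],np.median(q,0).round(3),q.min(0).round(3),q.max(0).round(3))
z=np.load('side.npz');p=z['p']
for u,v in((305,197),(304,201),(305,208),(263,246),(331,206),(333,210),(238,250),(271,298),(382,248),(300,265),(330,262),(153,227),(177,264)): print(u,v,p[v,u].round(3))
im,d=z['im'],z['d']
cv2.imwrite('pics/side_crop.png',cv2.resize(im[150:310,225:400],None,fx=4,fy=4,interpolation=cv2.INTER_CUBIC)[:600,:,::-1])
E
```

```text
scene yellow [  2. 173.] 31 [0.732 0.555 0.158] [0.722 0.547 0.153] [0.75  0.561 0.163]
scene yellow [229. 204.] 155 [0.585 0.055 0.027] [0.559 0.    0.009] [0.636 0.111 0.042]
scene red [193. 192.] 516 [0.549 0.172 0.102] [-0.388  0.064  0.001] [0.906 0.537 0.578]
scene red [ 85. 194.] 73 [0.702 0.393 0.081] [0.688 0.365 0.073] [0.719 0.411 0.088]
scene red [102. 200.] 38 [0.687 0.357 0.064] [0.66  0.347 0.055] [0.702 0.365 0.074]
scene red [157. 214.] 163 [0.582 0.252 0.048] [0.571 0.222 0.038] [0.598 0.278 0.055]
side yellow [287. 233.] 206 [0.593 0.05  0.028] [ 0.575 -0.226  0.024] [1.047 0.088 0.664]
side red [340. 166.] 51 [0.579 0.17  0.148] [0.575 0.156 0.144] [0.583 0.183 0.151]
305 197 [0.565 0.105 0.081]
304 201 [0.579 0.095 0.086]
305 208 [0.588 0.093 0.076]
263 246 [ 0.612 -0.012  0.042]
331 206 [0.579 0.165 0.039]
333 210 [0.59  0.162 0.038]
238 250 [ 0.58  -0.052  0.015]
271 298 [ 0.705 -0.042  0.015]
382 248 [0.701 0.21  0.011]
300 265 [0.663 0.043 0.009]
330 262 [0.683 0.098 0.01 ]
153 227 [ 0.451 -0.188  0.02 ]
177 264 [ 0.561 -0.171  0.019]
```

View pics/side_crop.png

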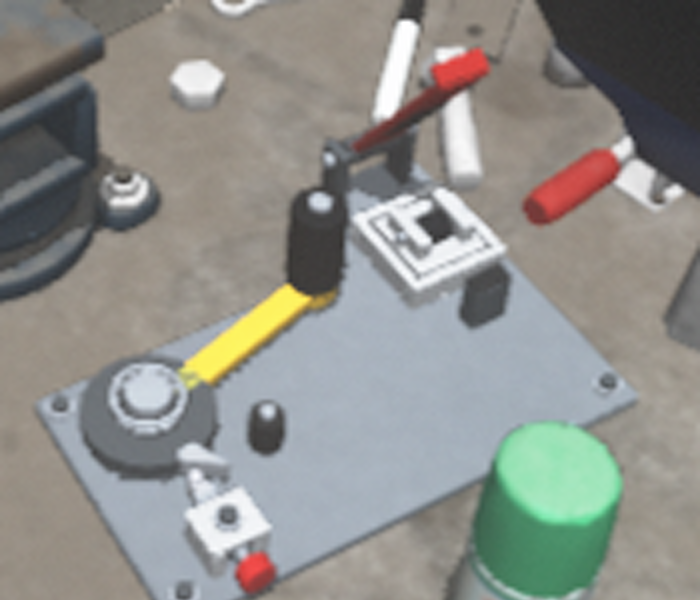

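The crop shows the unit with roller pin at crop (320,203), pivot hub (148,392), idler block centre (430,243) in its pocket, and strap end (462,65). The seated block is the large one; the two on the bench at (153,227) and (177,264) are the smaller ones. Next I fit the unit pose by ray casts.

```bash
python3 - <<'E'
from h import *
c=r.calibration('side'); M=R(c['rotation'])
def ray(cu,cv,z):
    u,v=225+cu/4,150+cv/4
    d=M@np.array([(u-c['cx'])/c['fx'],-(v-c['cy'])/c['fy'],-1]); e=c['eye']; return e+d*(z-e[2])/d[2]
obs=[((38,407),.010,(-45,-130)),((637,400),.010,(100,140)),((148,390),.05,(0,-88)),((320,203),.086,(-32,28)),((430,243),.040,(-30,100))]
P=np.array([ray(*a,z) for a,z,_ in obs])[:,:2]; U=np.array([o[2] for o in obs])/1000
pm,um=P.mean(0),U.mean(0); A=U-um;B=P-pm
th=np.arctan2((A[:,0]*B[:,1]-A[:,1]*B[:,0]).sum(),(A*B).sum()); Q=np.array([[np.cos(th),-np.sin(th)],[np.sin(th),np.cos(th)]])
o=pm-Q@um; print(P.round(3),th,o,'res mm',((U@Q.T+o-P)*1000).round(1))
np.savez('unit.npz',o=o,Q=Q,th=th)
for nm,x in(('hinge',(-88,100)),('roller',(-32,28)),('r.5',(27,29)),('pivot',(0,-88)),('idler',(-30,100)),('shutend',(17,100))): print(nm,(Q@np.array(x)/1000+o).round(4))
z=np.load('side.npz')
p=z['p'].reshape(-1,3);u=(p[:,:2]-o)@Q; m=(abs(u[:,1]-.1)<.014)&(u[:,0]>-.09)&(u[:,0]<.03)&(p[:,2]>.06)
q=np.c_[u[m],p[m,2]]
t=np.arctan2(q[:,2]-.0455,q[:,0]+.088); print('strap',len(q),np.percentile(t,[10,50,90]),q.max(0))
g=p[(p[:,2]>.1)&(p[:,0]>.64)&(p[:,0]<.85)&(abs(p[:,1]-.1)<.15)]; print('can',g.min(0),g.max(0))
g=np.load('scene.npz')['p'].reshape(-1,3); g=g[(g[:,2]>.05)&(g[:,0]>.3)&(g[:,0]<.6)&(g[:,1]<-.0)&(g[:,1]>-.2)]; print('vice',g.min(0),g.max(0))
E
```

```text
[[ 0.577 -0.059]
 [ 0.706  0.211]
 [ 0.62  -0.019]
 [ 0.579  0.097]
 [ 0.592  0.159]] 0.0370985020149984 [0.61680761 0.06804357] res mm [[-0.7 -4.7]
 [ 5.1  0.5]
 [ 0.  -1.4]
 [ 4.9 -2.1]
 [-9.3  7.7]]
hinge [0.5252 0.1647]
roller [0.5838 0.0948]
r.5 [0.6427 0.098 ]
pivot [ 0.6201 -0.0199]
idler [0.5831 0.1669]
shutend [0.6301 0.1686]
strap 208 [1.02922536 1.06658619 1.13925657] [-0.02857078  0.11393561  0.15124896]
can [ 0.68750991 -0.04998022  0.10000566] [0.84998705 0.24993206 0.56024698]
vice [ 0.30008048 -0.1212411   0.05009962] [ 4.91555195e-01 -5.31813997e-06  1.85893377e-01]
```

The idler residual disappears if the outline I took was the pocket rim (z 28 mm), so I use that height and refit. I also check clearance and plan the first move.

```bash
cat >> h.py <<'E'
def plan(target,yaw_y,n,pos=None,q=None):
    """rows (rotvec z deg, shift) from current pose to target with tool y at world azimuth yaw_y (rad), tool down"""
    s=r.state(); M=R(s['tool_rot']); p=s['position']
    y=np.array([np.cos(yaw_y),np.sin(yaw_y),0]); z=np.array([0,0,-1.]); G=np.c_[np.cross(y,z),y,z]
    rv=Rotation.from_matrix(M.T@G).as_rotvec()/n; st=(np.array(target)-p)/n
    for i in range(n):
        Mi=M@Rotation.from_rotvec(rv*i).as_matrix(); print(np.r_[np.degrees(rv),Mi.T@st].round(4).tolist())
E
python3 - <<'E'
from h import *
g=np.load('scene.npz')['p'].reshape(-1,3); e=np.load('side.npz')['p'].reshape(-1,3);
for n,k in(('sc',g),('sd',e)):
    a=np.array([.19,.62]);b=np.array([.5,.168]);d=(b-a)/np.linalg.norm(b-a);w=k[:,:2]-a;s=w@d;l=abs(w@np.array([-d[1],d[0]]))
    m=(s>0)&(s<.56)&(l<.08)&(k[:,2]>-.05)&(k[:,2]<.5);
    for lo in np.arange(0,.56,.07):
        mm=m&(s>=lo)&(s<lo+.07); print(n,lo.round(2),mm.sum(),k[mm,2].max().round(3) if mm.any() else None)
plan((.48,.168,.24),.037,14)
E
```

```text
sc 0.0 1230 0.345
sc 0.07 2563 0.003
sc 0.14 3181 0.03
sc 0.21 2164 0.029
sc 0.28 1852 0.009
sc 0.35 1580 0.034
sc 0.42 1303 0.03
sc 0.49 1378 0.096
sd 0.0 0 None
sd 0.07 0 None
sd 0.14 26 0.002
sd 0.21 308 0.01
sd 0.28 630 0.009
sd 0.35 982 0.03
sd 0.42 1050 0.031
sd 0.49 1102 0.062
[-0.0049, 0.0038, 5.0582, -0.0293, -0.0249, -0.0006]
[-0.0049, 0.0038, 5.0582, -0.0313, -0.0222, -0.0006]
[-0.0049, 0.0038, 5.0582, -0.0332, -0.0193, -0.0006]
[-0.0049, 0.0038, 5.0582, -0.0347, -0.0163, -0.0006]
[-0.0049, 0.0038, 5.0582, -0.036, -0.0132, -0.0006]
[-0.0049, 0.0038, 5.0582, -0.0371, -0.01, -0.0007]
[-0.0049, 0.0038, 5.0582, -0.0378, -0.0067, -0.0007]
[-0.0049, 0.0038, 5.0582, -0.0383, -0.0033, -0.0007]
[-0.0049, 0.0038, 5.0582, -0.0384, 0.0001, -0.0007]
[-0.0049, 0.0038, 5.0582, -0.0382, 0.0035, -0.0007]
[-0.0049, 0.0038, 5.0582, -0.0378, 0.0068, -0.0007]
[-0.0049, 0.0038, 5.0582, -0.037, 0.0101, -0.0007]
[-0.0049, 0.0038, 5.0582, -0.036, 0.0133, -0.0007]
[-0.0049, 0.0038, 5.0582, -0.0347, 0.0165, -0.0007]
```

Request:
{"api": "send_rows", "payload": {"moves": [[0, 0, 5, -0.029, -0.025, 0, -1], [0, 0, 5, -0.031, -0.022, 0, -1], [0, 0, 5, -0.033, -0.019, 0, -1], [0, 0, 5, -0.035, -0.016, 0, -1], [0, 0, 5, -0.036, -0.013, 0, -1], [0, 0, 5, -0.037, -0.01, 0, -1], [0, 0, 5, -0.038, -0.007, 0, -1], [0, 0, 5, -0.038, -0.003, 0, -1]]}}

```text
t: 1.15
position: [0.3574, 0.363, 0.2312]
tool_rot: [-0.0, 0.479, 0.878, -0.0]
ft_force: [0.8, 0.4, -0.3]
opening: 0.0003
finger_force: 0.0
```

Request:
{"api": "send_rows", "payload": {"moves": [[0, 0, 5, -0.038, 0, 0, -1], [0, 0, 5, -0.038, 0.004, 0, -1], [0, 0, 5, -0.038, 0.007, 0, -1], [0, 0, 5, -0.037, 0.01, 0, -1], [0, 0, 5, -0.036, 0.013, 0, -1], [0, 0, 5, -0.035, 0.017, 0, -1], [0, 0, 0, 0, 0, 0, -1], [0, 0, 0, 0, 0, 0, -1]]}}

```text
t: 2.15
position: [0.4829, 0.1723, 0.231]
tool_rot: [-0.001, 0.688, 0.725, -0.0]
ft_force: [-0.2, 0.2, -0.1]
opening: -0.0002
finger_force: 0.0
```

```bash
python3 - <<'E'
from h import *
s=r.state(); im,d,c=snap('wrist'); print(s['t'],s['position'],s['tool_rot'],s['ft_force'],s['opening']); print(c)
np.savez('w1.npz',im=im,d=d,p=pts(d,c)); cv2.imwrite('pics/w1.png',im[...,::-1])
E
```

```text
2.15 [0.48288286 0.17229518 0.23104298] [-5.17413847e-04  6.88465191e-01  7.25269170e-01 -2.08212181e-04] [-0.15654408  0.22856301 -0.06313491] -0.00024485045087321205
{'fx': 284.6850230207488, 'fy': 284.6850230207488, 'cx': 256.9370949916857, 'cy': 198.68678864875028, 'eye': array([0.47870352, 0.23855216, 0.37470156]), 'rotation': array([ 0.99103753, -0.13106774, -0.00291612,  0.02563894])}
```

View pics/w1.png

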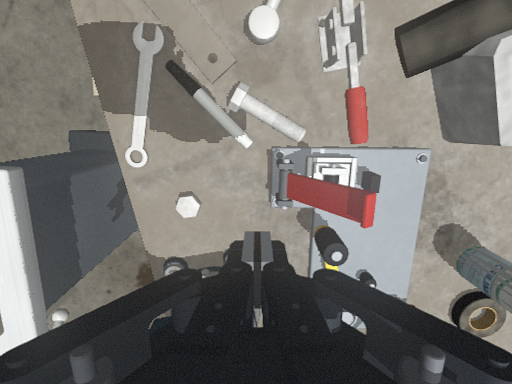

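Wrist view: strap from hinge (283,185) to end lip (368,208), roller top (332,247), far-left plate corner (430,150), bolt (265,112), pen (208,105), spanner (143,95), nut (187,206).

```bash
python3 - <<'E'
from h import *
z=np.load('w1.npz');im,p=z['im'],z['p'];c=r.calibration('wrist');M=R(c['rotation'])
def ray(u,v,zz):
    d=M@np.array([(u-c['cx'])/c['fx'],-(v-c['cy'])/c['fy'],-1]); e=c['eye']; return e+d*(zz-e[2])/d[2]
print('corner',ray(430,150,.01),p[152,426]); print('roller top',ray(336,250,.082),p[250,340],p[254,335],p[248,334])
print('hinge',ray(283,185,.0455)); print('knob/peg',ray(367,278,.04))
hsv=cv2.cvtColor(im,cv2.COLOR_RGB2HSV).astype(int);h,s=hsv[...,0],hsv[...,1]
m=((h<6)|(h>174))&(s>150); m[:160]=0;m[240:]=0;m[:,:270]=0;m[:,385:]=0
k,l,st,ce=cv2.connectedComponentsWithStats(m.astype(np.uint8)); i=1+st[1:,4].argmax()
q=p[l==i]; v,u=np.where(l==i); print(ce[i],st[i]); 
for lo in range(u.min(),u.max(),12):
    a=q[(u>=lo)&(u<lo+12)]; print(lo,np.median(a,0).round(3),a[:,1].min().round(3),a[:,1].max().round(3))
E
```

```text
corner [0.69920252 0.21568831 0.01      ] [0.69462719 0.21293922 0.0100536 ]
roller top [0.57389121 0.10506528 0.082     ] [0.57813332 0.10559949 0.08266218] [0.5718688  0.10234308 0.08665532] [0.57111365 0.10771783 0.08278223]
hinge [0.5128694  0.16836701 0.0455    ]
knob/peg [0.63322851 0.04813934 0.04      ]
[367.07407407 223.77777778] [364 218   8  10  27]
364 [0.574 0.161 0.151] 0.158 0.167
```

```bash
python3 - <<'E'
from h import *
z=np.load('w1.npz');im,p=z['im'],z['p']; I=im.astype(int)
m=(I[...,0]>90)&(I[...,0]>2.2*I[...,1])&(I[...,0]>2.2*I[...,2]); m[:160]=0;m[240:]=0;m[:,:270]=0;m[:,385:]=0
v,u=np.where(m);q=p[m]
for lo in range(u.min(),u.max(),12):
    s=(u>=lo)&(u<lo+12);a=q[s]; print(lo,s.sum(),np.median(a,0).round(3),np.percentile(a[:,1],[3,97]).round(3))
f=np.linalg.lstsq(np.c_[q[u<360][:,:2],np.ones((u<360).sum())],q[u<360][:,2],rcond=None)[0]; print('plane z=',f,'ang',np.arctan(np.hypot(*f[:2])),'yaw',np.arctan2(f[1],f[0]))
E
```

```text
287 31 [0.522 0.159 0.062] [0.157 0.175]
299 20 [0.533 0.159 0.081] [0.158 0.165]
311 9 [0.541 0.158 0.091] [0.158 0.16 ]
323 4 [0.552 0.158 0.108] [0.158 0.159]
335 4 [0.562 0.159 0.122] [0.158 0.159]
347 1 [0.566 0.159 0.13 ] [0.159 0.159]
359 171 [0.573 0.17  0.151] [0.16  0.185]
371 94 [0.577 0.177 0.148] [0.162 0.186]
plane z= [ 1.51048319  0.03368145 -0.73079824] ang 0.9861181762481923 yaw 0.02229476812996172
```

Strap measured: centre y ≈ 0.172, angle ≈ 0.99, hinge x ≈ 0.515. That fits the given sizes. I now lower beside it on the near side and push it shut.

Request:
{"api": "send_rows", "payload": {"moves": [[0, 0, 0, 0, 0.007, 0.028, -1], [0, 0, 0, 0, 0.007, 0.028, -1], [0, 0, 0, 0, 0.007, 0.028, -1], [0, 0, 0, -0.001, 0.007, 0.028, -1], [0, 0, 0, -0.001, 0.018, 0, -1], [0, 0, 0, -0.001, 0.018, 0, -1], [0, 0, 0, 0, 0.008, 0.007, -1], [0, 0, 0, 0, 0.008, 0.007, -1]]}}

```text
t: 3.2
position: [0.5628, 0.1739, 0.1047]
tool_rot: [-0.001, 0.688, 0.726, -0.0]
ft_force: [-0.4, 0.8, 0.3]
opening: 0.0002
finger_force: 0.4
```

Request:
{"api": "send_rows", "payload": {"moves": [[0, 0, 0, 0, 0.006, 0.008, -1], [0, 0, 0, 0, 0.006, 0.008, -1], [0, 0, 0, -0.001, 0.005, 0.01, -1], [0, 0, 0, 0, 0.004, 0.01, -1], [0, 0, 0, 0, 0.002, 0.01, -1], [0, 0, 0, 0, 0.001, 0.008, -1], [0, 0, 0, 0, 0, 0, -1], [0, 0, 0, 0, 0, 0, -1]]}}

```text
t: 4.2
position: [0.5874, 0.173, 0.0514]
tool_rot: [-0.0, 0.689, 0.725, -0.0]
ft_force: [0.1, -0.3, 0.3]
opening: 0.0002
finger_force: 0.0
```

Request:
{"api": "send_rows", "payload": {"moves": [[0, 0, 0, 0, 0, 0.001, -1], [0, 0, 0, 0, 0, 0.001, -1], [0, 0, 0, 0, 0, 0.001, -1], [0, 0, 0, 0, 0, 0.001, -1], [0, 0, 0, 0, 0, 0.001, -1], [0, 0, 0, 0, 0, 0, -1], [0, 0, 0, 0, 0, 0, -1], [0, 0, 0, 0, 0, 0, -1]]}}

```text
t: 5.2
position: [0.5877, 0.1732, 0.0484]
tool_rot: [-0.0, 0.689, 0.725, 0.001]
ft_force: [-4.4, -1.5, 15.5]
opening: -0.0002
finger_force: 7.7
```

```bash
python3 - <<'E'
from h import *
s=r.state(); print(s['t'],s['position'],s['ft_force'])
im,d,c=snap('side'); np.savez('s2.npz',im=im,d=d,p=pts(d,c)); cv2.imwrite('pics/s2.png',cv2.resize(im[120:320,200:420],None,fx=3,fy=3)[...,::-1])
E
```

```text
5.2 [0.58767596 0.17316256 0.04835483] [-4.42279771 -1.53452998 15.45155581]
```

View pics/s2.png

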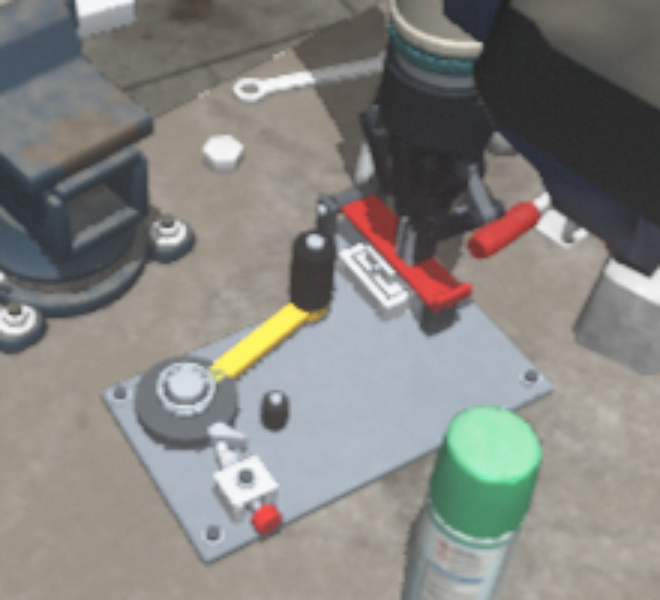

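The strap lies flat: 15 N reaction with the tip at z 48.4 mm, which is its upper face when shut. Next: lift, open, and move above the roller.

Request:
{"api": "send_rows", "payload": {"moves": [[0, 0, 0, 0, 0, -0.02, -1], [0, 0, 0, 0, 0, -0.035, -1], [0, 0, 0, 0, 0, -0.04, -1], [0, 0, 0, -0.02, -0.003, -0.02, 1], [0, 0, 0, -0.025, -0.006, 0, 1], [0, 0, 0, -0.025, -0.006, 0, 1], [0, 0, 0, 0, 0, 0, 1], [0, 0, 0, 0, 0, 0, 1]]}}

```text
t: 6.25
position: [0.576, 0.1026, 0.1611]
tool_rot: [-0.0, 0.689, 0.725, 0.0]
ft_force: [0.2, 0.6, -0.3]
opening: 0.0854
finger_force: 0.0
```

```bash
python3 - <<'E'
from h import *
s=r.state(); print(s['t'],s['position'],s['ft_force'],s['opening'])
im,d,c=snap('wrist'); np.savez('w2.npz',im=im,d=d,p=pts(d,c)); cv2.imwrite('pics/w2.png',im[...,::-1]); print(c)
z=np.load('s2.npz');im2,p=z['im'],z['p'];I=im2.astype(int);m=(I[...,1]>1.6*I[...,0])&(I[...,1]>100)&(I[...,1]>1.2*I[...,2]);q=p[m];print('can',np.percentile(q,[2,50,98],axis=0))
m=(p[...,2]>.04)&(abs(p[...,1]-.165)<.025)&(p[...,0]>.51)&(p[...,0]<.65)&(I[...,0]>120)&(I[...,0]>2*I[...,1]);print('strap z',np.percentile(p[m],[5,50,95],axis=0))
E
```

```text
6.25 [0.57599112 0.10259823 0.16111526] [ 0.18047185  0.58336502 -0.25128629] 0.08539094289566586
{'fx': 284.6850230207488, 'fy': 284.6850230207488, 'cx': 256.9370949916857, 'cy': 198.68678864875028, 'eye': array([0.57205869, 0.16894004, 0.30473309]), 'rotation': array([ 0.99105836, -0.13101636, -0.00320402,  0.02505553])}
can [[0.7915617  0.03455752 0.12502416]
 [0.81721635 0.04227552 0.15065893]
 [0.82584702 0.06777031 0.17026271]]
strap z [[0.52940777 0.15619992 0.0456302 ]
 [0.5879139  0.16581766 0.04817047]
 [0.63624057 0.18151252 0.05525856]]
```

View pics/w2.png

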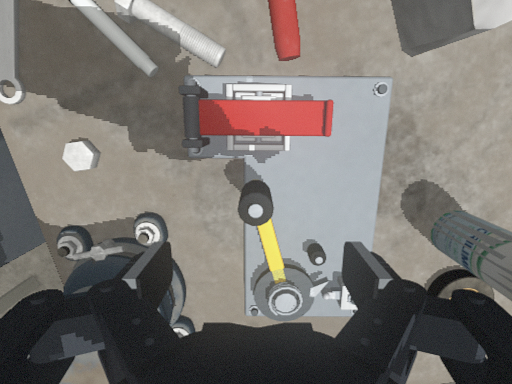

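The wrist view confirms the strap is shut (200–332, 118) and the roller top is at (256,209), pivot (287,298), with the vice foot bolt at (148,230).

```bash
python3 - <<'E'
from h import *
z=np.load('w2.npz');im,p=z['im'],z['p'];c=r.calibration('wrist');M=R(c['rotation'])
def ray(u,v,zz):
    d=M@np.array([(u-c['cx'])/c['fx'],-(v-c['cy'])/c['fy'],-1]); e=c['eye']; return e+d*(zz-e[2])/d[2]
obs=[((391,76),.010,(100,140)),((287,298),.05,(0,-88)),((256,210),.086,(-32,28)),((193,116),.0455,(-88,100)),((245,316),.01,(-45,-130))]
P=np.array([ray(*a,zz) for a,zz,_ in obs])[:,:2]; U=np.array([o[2] for o in obs])/1000
pm,um=P.mean(0),U.mean(0); A=U-um;B=P-pm
th=np.arctan2((A[:,0]*B[:,1]-A[:,1]*B[:,0]).sum(),(A*B).sum()); Q=np.array([[np.cos(th),-np.sin(th)],[np.sin(th),np.cos(th)]])
o=pm-Q@um; print(P.round(3),th,o,'res mm',((U@Q.T+o-P)*1000).round(1)); np.savez('unit.npz',o=o,Q=Q,th=th)
for nm,x in(('roller',(-32,28)),('r.5',(27,29)),('pivot',(0,-88))): print(nm,(Q@np.array(x)/1000+o).round(4))
for u,v in((148,228),(70,240),(287,298),(80,154),(256,212)): print(u,v,p[v,u].round(3))
E
```

```text
[[ 0.698  0.218]
 [ 0.611 -0.003]
 [ 0.575  0.101]
 [ 0.516  0.171]
 [ 0.569 -0.057]] 0.050689310555333975 [0.60740165 0.07662462] res mm [[ 1.7  3.4]
 [ 0.4 -8.3]
 [-0.7  2.3]
 [-1.4  0.8]
 [ 0.   1.8]]
roller [0.574 0.103]
r.5 [0.6329 0.107 ]
pivot [ 0.6119 -0.0113]
148 228 [0.461 0.054 0.019]
70 240 [0.375 0.035 0.017]
287 298 [ 0.613 -0.008  0.043]
80 154 [0.396 0.129 0.017]
256 212 [0.575 0.099 0.087]
```

Request:
{"api": "send_rows", "payload": {"moves": [[0, 0, 0, 0, -0.0015, 0.02, 1], [0, 0, 0, 0, 0, 0.025, 1], [0, 0, 0, 0, 0, 0.025, 1], [0, 0, 0, 0, 0, 0.025, 1], [0, 0, 0, 0, 0, 0.02, 1], [0, 0, 0, 0, 0, 0, 1], [0, 0, 0, 0, 0, 0, -1], [0, 0, 0, 0, 0, 0, -1]], "grip_force": 50}}

```text
t: 7.3
position: [0.5753, 0.1027, 0.0473]
tool_rot: [0.0, 0.689, 0.725, 0.001]
ft_force: [-0.1, 0.6, -0.5]
opening: 0.0515
finger_force: 0.0
```

Request:
{"api": "send_rows", "payload": {"moves": [[0, 0, 0, 0, 0, 0, -1], [0, 0, 0, 0, 0, 0, -1], [0, 0, 0, 0, 0, 0, -1], [0, 0, 0, 0, 0, 0, -1], [0, 0, 0, 0, 0, 0, -1], [0, 0, 0, 0, 0, 0, -1], [0, 0, 0, 0, 0, 0, -1], [0, 0, 0, 0, 0, 0, -1]]}}

```text
t: 8.3
position: [0.5748, 0.1025, 0.0471]
tool_rot: [0.0, 0.689, 0.725, 0.0]
ft_force: [-0.8, 0.3, 6.1]
opening: 0.0287
finger_force: 48.9
```

Request:
{"api": "send_rows", "payload": {"moves": [[0, 0, 2.4, 0.0012, 0.0048, 0, -1], [0, 0, 2.4, 0.0012, 0.0048, 0, -1], [0, 0, 2.4, 0.0012, 0.0048, 0, -1], [0, 0, 2.4, 0.0012, 0.0048, 0, -1], [0, 0, 2.4, 0.0012, 0.0048, 0, -1], [0, 0, 2.4, 0.0012, 0.0048, 0, -1], [0, 0, 2.4, 0.0012, 0.0048, 0, -1], [0, 0, 2.4, 0.0012, 0.0048, 0, -1]]}}

```text
t: 9.3
position: [0.6104, 0.1081, 0.047]
tool_rot: [-0.002, 0.799, 0.601, -0.003]
ft_force: [-11.9, -4.3, 9.6]
opening: 0.0291
finger_force: 49.8
```

```bash
cat > ang.py <<'E'
from h import *
s=r.state(); z=np.load('unit.npz'); u=np.array(z['Q']).T@(s['position'][:2]-np.array([.5748,.1025]))+np.array([-.032,.028])
v=u-np.array([0,-.088]); y=R(s['tool_rot'])[:,1]
print(s['t'],'theta',np.arctan2(v[0],v[1])+.269,'rad',np.hypot(*v),'unit',u,'yaw turn',.052-np.arctan2(y[1],y[0]),s['position'],s['ft_force'],s['opening'],s['finger_force'])
E
python3 ang.py
```

```text
9.3 theta 0.3013405594829643 rad 0.1198321984781978 unit [0.00387476 0.03176954] yaw turn 0.33388670730177306 [0.61043769 0.10808238 0.04696341] [-11.88636945  -4.29855895   9.62771866] 0.02908239891913889 49.75372910499573
```

Request:
{"api": "send_rows", "payload": {"moves": [[0, 0, 2, 0.0011, 0.0044, 0, -1], [0, 0, 2, 0.0011, 0.0044, 0, -1], [0, 0, 2, 0.0011, 0.0044, 0, -1], [0, 0, 2, 0.0011, 0.0044, 0, -1], [0, 0, 2, 0.0011, 0.0044, 0, -1], [0, 0, 0, 0, 0, 0, -1], [0, 0, 0, 0, 0, 0, -1], [0, 0, 0, 0, 0, 0, -1]]}}

```text
t: 10.3
position: [0.6326, 0.1059, 0.0469]
tool_rot: [-0.002, 0.85, 0.528, -0.003]
ft_force: [-9.0, -0.0, 12.4]
opening: 0.0291
finger_force: 50.5
```

```bash
python3 ang.py; python3 - <<'E'
from h import *
im,d,c=snap('side'); cv2.imwrite('pics/s3.png',cv2.resize(im[120:320,200:420],None,fx=3,fy=3)[...,::-1])
E
```

```text
10.3 theta 0.4876549180482461 rad 0.11931200360456311 unit [0.02588077 0.0284712 ] yaw turn 0.5114315377901475 [0.63258256 0.10590327 0.04692605] [-8.95949053 -0.04545849 12.37250167] 0.0290532474664465 50.483123660087585
```

View pics/s3.png

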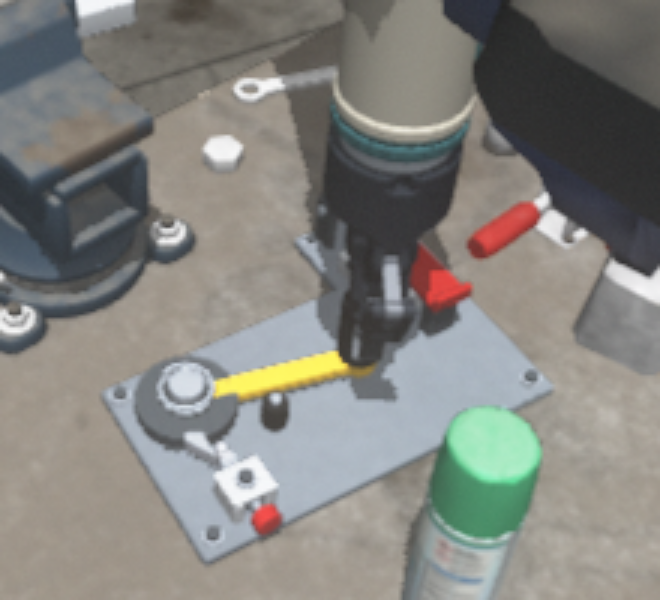

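The arm is held at about 0.488 rad with a 9 N push. The pawl knob is back at its starting spot (265,518), the strap is still shut, and the bystanders visible in the view (nut, spanner) have not moved. Handing in.

```bash
python3 -c "
from plant import r
print(r.hand_in())"
```

```text
the job is handed in; nothing more can be done
None
```

The job is handed in (no verdict came back): the keeper strap is shut over the idler block, and the gripper is still holding the tensioner arm past the click at about 0.49 rad, short of the back stop, with the pawl knob back in.

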